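Shim the rocking instrument

ROBOT

A 6-joint arm with a two-finger parallel gripper is mounted at the origin on the work surface. World frame = base frame: x ahead of the robot, y to its left, z up, the work surface at z = 0. Lengths are in m, angles in degrees, forces in N, time in s.
With the tool pointing down it reaches from about 0.4 to 0.825 m from the base axis. Payload 7 kg.
Tool frame: the origin (TCP) lies on the front face of the gripper's body, between the roots of the fingers; the fingertips stand 66 mm ahead of it and the grasp point (between the pads) lies 47 mm ahead of it; z points along the fingers, y is the line along which they close (so a half turn about z gives the same grasp; the last joint's range is limited). The gripper opens to 88 mm and grips with 3 to 60 N. Pads are 19 mm wide; open, the fingers measure 130 mm over their backs; the gripper's body (78 mm by 193 mm) begins 47 mm behind the grasp point.
Start: joints at [-54.483, 20.546, 0.682, 0, -70.136, -16.507], TCP at [0.22, -0.638, 0.292] pointing down, gripper open.
Joint ranges: [-176.03, 176.03], [-82.01, 121.73], [-58.28, 71.71], [-173.87, 95.51], [-174.79, -0.11], [-173.66, 173.66]. Speed limits (degrees/s): [136.94, 136.94, 172.46, 180, 180, 180].

INTERFACE

Orientations are given as [roll, pitch, yaw] about the fixed x, y, z axes, in that order (R = Rz(yaw) Ry(pitch) Rx(roll)).
In Python, from plant import ctrl gives the robot as it stands.
- The arm moves only by the tool send_rows, never from a script. Its argument "deltas" is a list of rows, each a list of 2 entries, a list of its own where there are three numbers: the shift along the tool's x, y, z each as a share of 800 mm, from -1 to 1, then the turn about the tool's z as a share of 90 degrees, from -1 to 1. A call has exactly 5 rows; each row is the pose to reach, as a shift and turn from the pose commanded when the call began, along the tool's axes at that moment; what a row does not reach only later rows make up. A row lasts 1/12 s, in which the tool goes at most 41.7 mm and 7.16 degrees, less where a joint would pass 70% of its speed; a pose out of reach is approached as far as the arm can. A call with a number of a shift or a turn outside -1 to 1 is refused whole. A call with a gripper value outside its range is refused whole. "gripper" is the opening, from 0 (shut) to 1 (fully open), set as the call begins (left out, the last holds). The fingers move at their own pace and stop on an object; the grip force is fixed at half the most. Time passes only in rows, so rows that repeat a pose let the fingers close, or fill a call up. It gives the time, the measured TCP pose, the force, the opening and the grip force at its end, in the units of the state.
- ctrl.get_obs(): the state, without advancing time (a new reading comes with each control period).
- ctrl.snapshot(name): name is "scene" or "top"; returns a dict with "color" (480x640x3 uint8, red, green, blue), "vertical_fov" (degrees; the focal length in pixels is half the picture's height over the tangent of half this angle, whatever the lens; pixels are square), "cx", "cy" (the principal point, pixels), "rvec" (rotation vector, rad) and "tvec" (3), from world to camera coordinates, as OpenCV has them. Camera axes: x right, y down, z forward; pixel columns grow to the right and rows downward; lengths in m; the calibration is good to about 2 mm. A picture is of the moment at which its call begins. There is no depth.
- ctrl.close_job(): hands the job in; it is judged then, once.
Trained networks look in a picture, given as the dict that the camera call returned (one of the last four; its "shot" number tells which), for a name from the list of things; names that differ only in an ending like _2 or _b are one class to them, and where a whole thing is asked for, a point or a joint stands for the part that bears it (a point fixed in the world has none). Each returns a list of dicts, best first, with "conf" (0 to 1); they miss things now and then, are a little off and sometimes report something else, mostly with a low value. They report only what shows in the picture. A call takes as long as a camera call. They do not tell look-alikes from the thing itself.
- ctrl.boxes_of(picture, thing): "xy" ([column, row] as shares, 0 to 1, of the picture: columns of its width, rows of its height, amid what is visible of it).
- ctrl.cut_out(picture, thing): "pixels" (480x640 bool, what is visible of it) and "xy" ([column, row] as shares, 0 to 1, of the picture: columns of its width, rows of its height, amid what is visible of it).
The state is a dict: "clock": time; "joint_pos": joint angles; "qvel": joint speeds; "tau": joint torques, N m; "tool_pos": TCP position; "orientation": TCP orientation; "force": force on the tool from outside, world axes, zero at the start; "moment": the same for the moment, N m; "opening": finger opening in m; "gripper_force": force on a finger pad.
Only numpy, scipy, OpenCV 4.12 (cv2) and the standard library are available. Lean on these libraries where they do the work, as an engineer would, in place of code of your own. Each camera call takes 0.05 s, during which the arm holds its last target. There are 200 camera calls.

TASK

The white instrument rocks because the foot under its orange-capped corner does not reach the bench. Push the yellow wedge along the bench, thin edge first, under that foot until it is snug, without lifting the wedge or shoving the instrument or anything else out of place. Then leave the wedge, press down lightly on the orange cap with the fingertips to show that the corner no longer dips, and finish while holding that press.

Things in the scene. Friction and masses are not known exactly. Their poses are not given: they have to be found in the camera images.
- instrument: White instrument, 5 kg, loose, on an aluminium plate 280 (its x) x 240 mm, plate top 36 mm up. Origin on the bench under the plate's centre; x points front to rear, y to its left. Ball feet at (+-120, +-100) mm; the orange-capped one at (-120, +100) hangs clear, so about 2 N on that corner makes it dip. White case from x = -57 to +113 mm, top 102 mm up; in front of it a bare ledge.
- foot_bottom (a point): Lowest point of the short foot (a ball 24 mm across), 4 to 9 mm above the bench, straight below the orange cap, 20 mm inside the plate's left and front edges.
- cap_top (a point): Centre of the top of the orange cap (32 mm across, rigid), 50 mm above the foot's lowest point; the spot to press.
- wedge: Yellow wedge, 140 x 50 mm, 0.12 kg, flat on the bench. Origin: middle of its underside; x points along it to the thin edge (2 mm thick, at x = +70). The ramp rises evenly to 14.5 mm at x = -40, then a flat tail. It starts to the left (+y) of the instrument, pointing roughly at the short foot, thin edge 40 to 90 mm from it.
- wedge_back (a point): Middle of the wedge's flat back face (x = -70 mm), 14 mm up: an upright push plate 50 mm wide, 10 mm thick, 28.5 mm tall. The wedge slides with under 2 N; once it meets the foot the resistance rises steeply, 6 to 10 N of push is snug, and it then stays by friction.
- solvent: capped amber bottle, 72 mm across, 150 mm tall; leave alone. Origin: centre of its underside or middle.
- jar: small clear jar with blue cap, 56 mm across, 70 mm tall; leave alone. Origin: centre of its underside or middle.
- vial_rack: blue block 85 x 165 x 28 mm with vials; leave alone. Origin: centre of its underside or middle.
- screwdriver: screwdriver lying on the bench; leave alone. Origin: centre of its underside or middle.
- tape: green roll of tape lying flat, 90 mm across, 19 mm tall; leave alone. Origin: centre of its underside or middle.
- carton: cardboard box 90 x 130 x 60 mm; leave alone. Origin: centre of its underside or middle.
- mouse: black computer mouse, 105 x 60 mm; leave alone. Origin: centre of its underside or middle.
Not all that is in view belongs to the job. Of the things like the wedge, leave any that is purple; of the rest the smaller one is meant.

How it is judged (in metres and radians):
At the end, for the whole second after the job is handed in: Fingertips press the instrument at the orange cap (within 50 mm of it) with 3 to 45 N; the short foot bears on the wedge (over 1 N); the instrument is level within 0.010 rad and within 30 mm of where it stood; the wedge lies flat on the bench and the robot does not touch it (contact force between instrument and wedge above 1 N and contact force between the fingers and instrument between 3 and 45 N and horizontal distance between the grasp point and cap_top below 0.05 m and angle between instrument's own z axis and vertical below 0.01 rad and distance of instrument from where it was at the start of the episode below 0.03 m and x of foot_bottom in the frame of wedge between -0.06 and 0.07 m and y of foot_bottom in the frame of wedge between -0.028 and 0.028 m and height (world z) of wedge below 0.005 m and angle between wedge's own z axis and vertical below 0.05 rad and contact force between each of the arm, the fingers and wedge below 0.1 N and linear speed of instrument below 0.02 m/s); the arm keeps its last pose, push and grip.
It fails at once if the wedge is lifted off the bench or turned over (height (world z) of wedge above 0.012 m or angle between wedge's own z axis and vertical above 0.25 rad).
It fails at once if the instrument is lifted, tipped or shoved out of place (distance of instrument from where it was at the start of the episode above 0.04 m or angle between instrument's own z axis and vertical above 0.12 rad).
It fails at once if the robot bears down hard on the instrument (over 70 N) (contact force between any of the arm, the fingers and instrument above 70 N).
It fails at once if a bystander is disturbed (moved over 30 mm) (distance of any of solvent, jar, vial_rack, screwdriver, tape, carton, mouse from where it was at the start of the episode above 0.03 m).
It also fails if it takes over 51 s, if anything falls off the work surface, if the arm or the gripper's body presses on something with over 40 N, if the wrist force passes 120 N, or if a joint passes its speed limit or range.

## Working session

There is one attempt and no reset: what is moved stays moved. The work goes in short steps, Python scripts to look and compute and a tool call to move; the robot and the scene stay as the last step left them, time stands still between calls to the robot, and variables do not carry over. Pictures are saved under pics/ and viewed, at most 10 in all, crops included, and the job is handed in when it is done.

Besides the shell and the picture viewer there is one more tool, called after "Request:" by a JSON object that holds its "op" and its "data", one argument or row to a line. send_rows: Moves the arm, as the interface text tells. Shift numbers are shares of 800 mm and turn numbers shares of 90 degrees, none past 1 either way. Its arguments: {"type":"object","properties":{"deltas":{"type":"array","items":{"type":"array"}},"gripper":{"type":"number"}},"required":["deltas"]}

```bash
mkdir -p pics; ls; cat > h.py <<'E'
import numpy as np, cv2
from plant import ctrl
def cam(p):
    f=240/np.tan(np.radians(p["vertical_fov"])/2)
    K=np.array([[f,0,p["cx"]],[0,f,p["cy"]],[0,0,1]]); return K,np.array(p["rvec"],float),np.array(p["tvec"],float)
def unproj(p,uv,z):
    K,r,t=cam(p); R=cv2.Rodrigues(r)[0]; c=-R.T@t
    d=R.T@np.linalg.inv(K)@np.array([uv[0],uv[1],1.]); return c+d*(z-c[2])/d[2]
def proj(p,X):
    K,r,t=cam(p); return cv2.projectPoints(np.atleast_2d(np.array(X,float)),r,t,K,None)[0][:,0]
E
python3 - <<'E'
from h import *
for n in("scene","top"):
    p=ctrl.snapshot(n); cv2.imwrite(f"pics/{n}0.png",p["color"][:,:,::-1])
    K,r,t=cam(p);print(n,K[0,0],p["cx"],p["cy"],-cv2.Rodrigues(r)[0].T@t, [k for k in p])
    for th in("wedge","wedge_back","cap_top","foot_bottom","instrument","solvent","jar","vial_rack","screwdriver","tape","carton","mouse"):
        for b in ctrl.boxes_of(p,th)[:3]:
            uv=np.array(b["xy"])*[640,480]; print(th,round(b["conf"],2),uv.round(1),unproj(p,uv,0.02).round(3))
print(ctrl.get_obs())
E
```

```text
pics
scene 497.5304508726742 323.17965147198953 237.9227981127818 [ 0.93631911 -0.61794005  0.7966644 ] ['color', 'vertical_fov', 'cx', 'cy', 'rvec', 'tvec', 'shot']
wedge 0.85 [373.8 225.8] [0.61  0.158 0.02 ]
wedge 0.81 [325.  204.3] [0.477 0.163 0.02 ]
wedge 0.71 [281.7 166.8] [0.303 0.232 0.02 ]
wedge_back 0.86 [370.9 223.3] [0.601 0.162 0.02 ]
wedge_back 0.63 [322.8 206.1] [0.476 0.155 0.02 ]
wedge_back 0.62 [282.6 162.5] [0.295 0.249 0.02 ]
cap_top 0.48 [300.1 227.2] [0.47  0.065 0.02 ]
foot_bottom 0.75 [210.3 416.7] [ 0.591 -0.389  0.02 ]
foot_bottom 0.51 [294.1 231.9] [0.467 0.045 0.02 ]
instrument 0.67 [331.8 285.2] [ 0.618 -0.045  0.02 ]
solvent 0.79 [450.5 229.9] [0.765 0.237 0.02 ]
solvent 0.62 [331.1 289.4] [ 0.623 -0.056  0.02 ]
jar 0.65 [157.4 347.8] [ 0.424 -0.339  0.02 ]
vial_rack 0.73 [443.3 182.7] [0.687 0.392 0.02 ]
vial_rack 0.61 [322.9 206.3] [0.476 0.154 0.02 ]
screwdriver 0.59 [125.9 332. ] [ 0.35  -0.344  0.02 ]
tape 0.96 [191.7 387.1] [ 0.53  -0.365  0.02 ]
mouse 0.72 [373.9 148.9] [0.47  0.433 0.02 ]
top 563.7118296166134 320.8114924213498 237.9126297038921
[... 921 characters left out ...]
4 [162.2 277.5] [0.468 0.434 0.02 ]
{'clock': 1.3, 'joint_pos': array([-5.44817560e+01,  2.05471455e+01,  6.80172561e-01,  3.96393292e-04,
       -7.01358722e+01, -1.65059286e+01]), 'qvel': array([0.067934  , 0.06102133, 0.00300718, 0.04700486, 0.03954833,
       0.00714359]), 'tau': array([ 4.40838448e-04, -5.82396555e+01,  2.93285716e+01,  7.00224459e+00,
        1.22012204e-02,  3.81880852e-06]), 'tool_pos': array([ 0.21985134, -0.63815819,  0.29214003]), 'orientation': array([ 1.79997378e+02, -1.16578267e-03, -1.60987550e+02]), 'force': array([0.07458302, 0.20074439, 0.229308  ]), 'moment': array([0.01236582, 0.01853546, 0.03866555]), 'gripper_force': 0.0, 'opening': 0.08756568635624555}
```

View pics/top0.png

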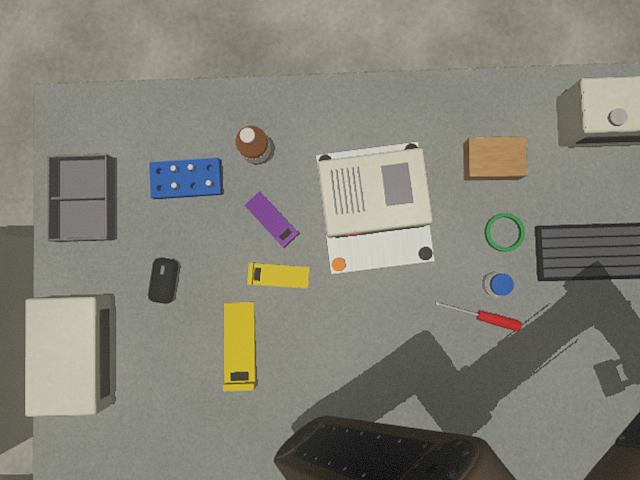

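View pics/scene0.png

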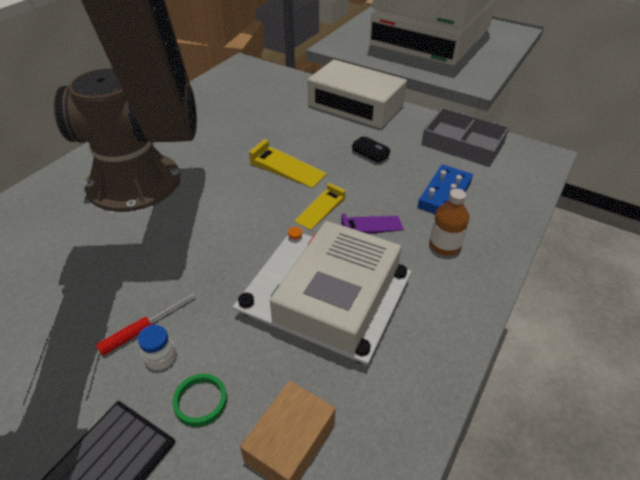

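The top picture shows three wedge look-alikes: a small yellow one at (278,275), a large yellow one at (239,346) and a purple one at (272,219). The orange cap is at (339,264). I choose the small yellow wedge, whose push plate is at its left end (251,275) and whose thin edge is at (309,277), facing the cap.

```bash
cat >> h.py <<'E'
from scipy.optimize import minimize
def ymask(p,win=None):
    hsv=cv2.cvtColor(p["color"],cv2.COLOR_RGB2HSV)
    return cv2.inRange(hsv,(20,120,60),(35,255,255))
def omask(p):
    hsv=cv2.cvtColor(p["color"],cv2.COLOR_RGB2HSV)
    return cv2.inRange(hsv,(5,170,140),(17,255,255))
def wpts(x,y,a):
    L=[]
    for s in(-.025,.025):
        L+= [(-.07,s,0),(.07,s,0),(.07,s,.002),(-.04,s,.0145),(-.06,s,.0145),(-.06,s,.0285),(-.07,s,.0285)]
    L=np.array(L);c,s=np.cos(a),np.sin(a)
    return np.c_[x+c*L[:,0]-s*L[:,1],y+s*L[:,0]+c*L[:,1],L[:,2]]
def sil(p,q):
    X=wpts(*q);m=np.zeros((1920,2560),np.uint8);uv=((proj(p,X)+.5)*4).round().astype(np.int32)
    for i in ([0,1,2,3,4],[0,4,5,6]):
        cv2.fillConvexPoly(m,cv2.convexHull(np.r_[uv[i],uv[np.array(i)+7]]),1)
    return m
def fitw(ps,q0):
    Ms=[]
    for p in ps:
        n,l,st,c=cv2.connectedComponentsWithStats(ymask(p)); uv=proj(p,[[q0[0],q0[1],.01]])[0]
        d=np.hypot(*(c[1:]-uv).T)+1e3*(st[1:,4]<100); k=1+np.argmin(d)
        m=cv2.morphologyEx((l==k).astype(np.uint8),cv2.MORPH_CLOSE,np.ones((9,9)))
        Ms.append(cv2.resize(m,(2560,1920),interpolation=cv2.INTER_NEAREST))
    def cost(v):
        return sum((sil(p,v)!=M).sum()/M.sum() for p,M in zip(ps,Ms))/len(ps)
    f=lambda u:cost([u[0]/100,u[1]/100,u[2]/10])
    u0=np.array([q0[0]*100,q0[1]*100,q0[2]*10])
    r=minimize(f,u0,method="Nelder-Mead",options=dict(initial_simplex=u0+np.r_[np.zeros((1,3)),np.eye(3)*[1,1,1]]))
    return r.x/[100,100,10],r.fun
def cappos(p,z):
    n,l,st,c=cv2.connectedComponentsWithStats(omask(p)); o=[(st[k,4],c[k]) for k in range(1,n) if st[k,4]>15]
    return [(a,cc.round(1),unproj(p,cc,z).round(4)) for a,cc in o]
E
python3 - <<'E'
from h import *
ps=[ctrl.snapshot("scene"),ctrl.snapshot("top")]
for p in ps: print(cappos(p,.055))
for s in([ps[0]],[ps[1]],ps):
    q,f=fitw(s,[.465,.165,-1.6]);print(q.round(4),np.degrees(q[2]),f)
# ray intersection for cap
p=ps[1];im=p["color"].copy()
for i in range(14):
    pass
for u in proj(p,wpts(*q)): cv2.circle(im,tuple(u.round().astype(int)),0,(0,255,0),-1)
c=cv2.resize(im[200:300,230:450],None,fx=3.6,fy=3.6,interpolation=cv2.INTER_CUBIC)
cv2.imwrite("pics/crop1.png",c[:,:,::-1])
E
```

```text
[(np.int32(99), array([294.6, 231.4]), array([0.4878, 0.0167, 0.055 ]))]
[(np.int32(103), array([338.4, 264.2]), array([0.4866, 0.0205, 0.055 ]))]
[ 0.4636  0.1605 -1.6465] -94.33503849454422 0.05651794616151545
[ 0.4656  0.1622 -1.663 ] -95.28240352501204 0.037042445482866046
[ 0.465   0.1612 -1.667 ] -95.51137654331785 0.0619003823808947
```

View pics/crop1.png

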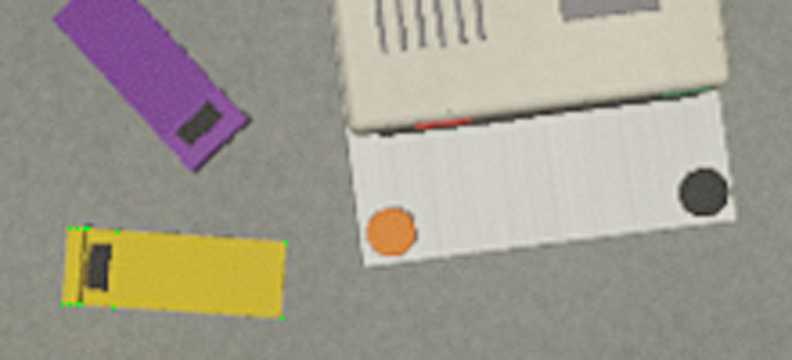

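The crop confirms it: the small yellow wedge fits the 140x50 model well (outline corners coincide). It is at (0.465, 0.161), yaw about -95.4°, with the thin edge 69 mm short of the foot and about 35 mm off line, so it has to be steered. I'll grip it lightly across its width at the tail, slide it, and keep clear of the purple one.

```bash
cat >> h.py <<'E'
def plan(wps):
    """wps: list of (x,y,z,yaw); prints shares per call"""
    o=ctrl.get_obs(); P=np.array(o["tool_pos"]); Y=o["orientation"][2]
    for w in wps:
        T=np.array(w[:3]); dy=(w[3]-Y+180)%360-180
        n=int(np.ceil(max(np.linalg.norm(T-P)/.2,abs(dy)/34,1e-9))); P0,Y0=P.copy(),Y
        for k in range(n):
            N=P0+(T-P0)*(k+1)/n; YN=Y0+dy*(k+1)/n; a=np.radians(Y); d=N-P
            s=np.array([np.cos(a)*d[0]+np.sin(a)*d[1], np.sin(a)*d[0]-np.cos(a)*d[1], -d[2]])/.8
            print("call",s.round(4).tolist(),round(-(YN-Y)/90,4),"->",N.round(3),round(YN,1)); P,Y=N,YN
E
python3 - <<'E'
from h import *
p=ctrl.snapshot("top")
hsv=cv2.cvtColor(p["color"],cv2.COLOR_RGB2HSV); m=cv2.inRange(hsv,(130,90,40),(160,255,255))
n,l,st,c=cv2.connectedComponentsWithStats(m); k=1+np.argmax(st[1:,4])
cnt=cv2.findContours((l==k).astype(np.uint8),0,1)[0][0]
for b in cv2.boxPoints(cv2.minAreaRect(cnt)): print("purple",b,unproj(p,b,0)[:2].round(3),unproj(p,b,.028)[:2].round(3))
# other feet caps / plate dir
for uv in ([425.5,253.5],): print(unproj(p,uv,.05))
plan([(.55,-.35,.29,-120),(.56,.0,.25,-95.4),(.471,.221,.15,-95.4),(.471,.221,.071,-95.4)])
E
```

```text
purple [244.30318 204.63348] [0.636 0.241] [0.632 0.236]
purple [259.53394 190.78732] [0.668 0.203] [0.664 0.2  ]
purple [298.086   233.19455] [0.564 0.114] [0.562 0.112]
purple [282.85522 247.04071] [0.532 0.151] [0.53  0.148]
[ 0.50544422 -0.1777027   0.05      ]
call [-0.1692, 0.0687, 0.0009] -0.1518 -> [ 0.33  -0.542  0.291] -147.3
call [-0.1806, 0.0268, 0.0009] -0.1518 -> [ 0.44  -0.446  0.291] -133.7
call [-0.1818, -0.0166, 0.0009] -0.1518 -> [ 0.55 -0.35  0.29] -120.0
call [-0.1926, 0.104, 0.025] -0.1367 -> [ 0.555 -0.175  0.27 ] -107.7
call [-0.2103, 0.0606, 0.025] -0.1367 -> [0.56 0.   0.25] -95.4
call [-0.1323, 0.0684, 0.0625] -0.0 -> [0.516 0.11  0.2  ] -95.4
call [-0.1323, 0.0684, 0.0625] -0.0 -> [0.471 0.221 0.15 ] -95.4
call [-0.0, 0.0, 0.0987] -0.0 -> [0.471 0.221 0.071] -95.4
```

Request:
{"op": "send_rows", "data": {
  "deltas": [
    [[-0.034,0.014,0],-0.03],
    [[-0.068,0.028,0],-0.06],
    [[-0.102,0.041,0],-0.09],
    [[-0.136,0.055,0],-0.12],
    [[-0.17,0.069,0.001],-0.152]
  ],
  "gripper": 0.9
}}

```text
clock: 1.87
tool_pos: [0.3313, -0.5408, 0.2916]
orientation: [-180.0, 0.0, -147.2]
force: [-0.3, -0.3, 0.1]
opening: 0.0789
gripper_force: 0.0
```

Request:
{"op": "send_rows", "data": {
  "deltas": [
    [[-0.036,0.005,0],-0.03],
    [[-0.072,0.011,0],-0.06],
    [[-0.108,0.016,0],-0.09],
    [[-0.144,0.022,0],-0.12],
    [[-0.181,0.027,0.001],-0.152]
  ]
}}

```text
clock: 2.28
tool_pos: [0.4415, -0.4442, 0.2909]
orientation: [-180.0, 0.0, -133.5]
force: [1.1, -0.5, 0.8]
opening: 0.0789
gripper_force: 0.0
```

Request:
{"op": "send_rows", "data": {
  "deltas": [
    [[-0.036,-0.003,0],-0.03],
    [[-0.072,-0.006,0],-0.06],
    [[-0.108,-0.01,0],-0.09],
    [[-0.144,-0.013,0],-0.12],
    [[-0.182,-0.017,0.001],-0.152]
  ]
}}

```text
clock: 2.7
tool_pos: [0.5518, -0.3483, 0.2902]
orientation: [-180.0, 0.0, -119.8]
force: [0.7, 0.0, 0.0]
opening: 0.079
gripper_force: 0.0
```

Request:
{"op": "send_rows", "data": {
  "deltas": [
    [[-0.038,0.021,0.005],-0.027],
    [[-0.077,0.042,0.01],-0.055],
    [[-0.115,0.062,0.015],-0.082],
    [[-0.154,0.083,0.02],-0.11],
    [[-0.193,0.104,0.025],-0.137]
  ]
}}

```text
clock: 3.12
tool_pos: [0.5558, -0.1724, 0.2697]
orientation: [-180.0, 0.0, -107.5]
force: [1.7, 0.4, 0.4]
opening: 0.0787
gripper_force: 0.0
```

Request:
{"op": "send_rows", "data": {
  "deltas": [
    [[-0.042,0.012,0.005],-0.027],
    [[-0.084,0.024,0.01],-0.055],
    [[-0.126,0.036,0.015],-0.082],
    [[-0.168,0.049,0.02],-0.11],
    [[-0.21,0.061,0.025],-0.137]
  ]
}}

```text
clock: 3.53
tool_pos: [0.56, 0.0026, 0.2499]
orientation: [-180.0, 0.0, -95.2]
force: [0.5, -0.3, -0.2]
opening: 0.0791
gripper_force: 0.0
```

Request:
{"op": "send_rows", "data": {
  "deltas": [
    [[-0.026,0.014,0.012],0],
    [[-0.053,0.027,0.025],0],
    [[-0.079,0.041,0.037],0],
    [[-0.106,0.055,0.05],0],
    [[-0.132,0.068,0.0625],0]
  ]
}}

```text
clock: 3.95
tool_pos: [0.5153, 0.1122, 0.1995]
orientation: [-180.0, 0.0, -95.3]
force: [0.5, 0.6, -0.7]
opening: 0.0787
gripper_force: 0.0
```

Request:
{"op": "send_rows", "data": {
  "deltas": [
    [[-0.026,0.014,0.012],0],
    [[-0.053,0.027,0.025],0],
    [[-0.079,0.041,0.037],0],
    [[-0.132,0.068,0.0625],0],
    [[-0.132,0.068,0.0625],0]
  ]
}}

```text
clock: 4.37
tool_pos: [0.4699, 0.224, 0.1482]
orientation: [180.0, -0.0, -95.2]
force: [-0.7, -0.1, 0.0]
opening: 0.0788
gripper_force: 0.0
```

Request:
{"op": "send_rows", "data": {
  "deltas": [
    [[0,0,0.02],0],
    [[0,0,0.045],0],
    [[0,0,0.07],0],
    [[0,0,0.085],0],
    [[0,0,0.096],0]
  ]
}}

```text
clock: 4.78
tool_pos: [0.4711, 0.221, 0.0717]
orientation: [179.9, -0.1, -95.3]
force: [0.6, 1.2, -0.1]
opening: 0.079
gripper_force: 0.0
```

Request:
{"op": "send_rows", "data": {
  "deltas": [
    [[0,0,0],0],
    [[0,0,0],0],
    [[0,0,0],0],
    [[0,0,0],0],
    [[0,0,0],0]
  ],
  "gripper": 0.5
}}

```text
clock: 5.2
tool_pos: [0.4718, 0.2215, 0.0738]
orientation: [-179.9, 0.1, -95.3]
force: [-0.9, 0.6, -0.3]
opening: 0.0512
gripper_force: 0.1
```

```bash
python3 - <<'E'
from h import *
ps=[ctrl.snapshot("scene"),ctrl.snapshot("top")]
o=ctrl.get_obs();print(o["tool_pos"],o["orientation"],o["force"],o["opening"],o["gripper_force"])
cv2.imwrite("pics/s1.png",cv2.resize(ps[0]["color"][120:300,220:440],None,fx=3,fy=3)[:,:,::-1])
E
```

```text
[0.47176958 0.22156913 0.07380996] [-1.79943221e+02  6.55336437e-02 -9.52845001e+01] [-0.68814291  0.25437353  4.68998573] 0.04970123403380312 29.987720847129822
```

View pics/s1.png

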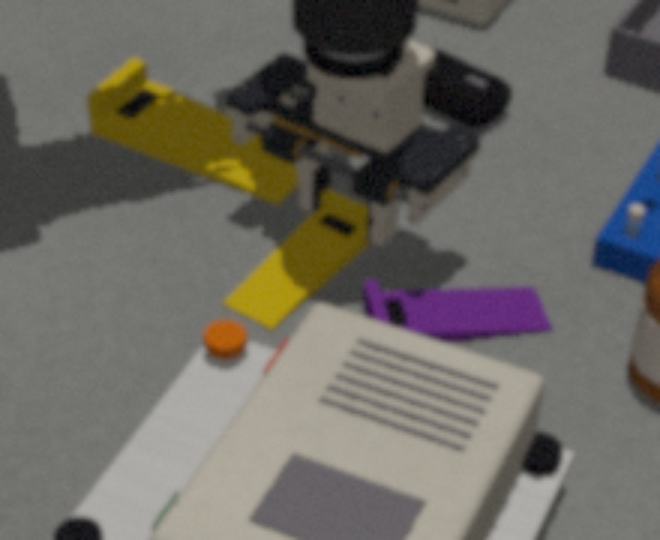

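The fingers hold the small yellow wedge across its tail (opening 49.7 mm). The thin edge at about (250,310) in the crop points at the orange cap (225,338), and the purple one is clear. Now I'll slide and turn it into line.

Request:
{"op": "send_rows", "data": {
  "deltas": [
    [[0.007,0.001,0],-0.015],
    [[0.014,0.001,0],-0.03],
    [[0.021,0.002,0],-0.045],
    [[0.028,0.003,0],-0.06],
    [[0.035,0.0035,0],-0.074]
  ]
}}

```text
clock: 5.72
tool_pos: [0.4668, 0.1943, 0.0738]
orientation: [-179.9, 0.1, -88.5]
force: [-0.3, 2.1, 1.8]
opening: 0.0497
gripper_force: 30.0
```

```bash
python3 - <<'E'
from h import *
o=ctrl.get_obs();print(o["force"],o["tool_pos"])
plan([(.461,.167,o["tool_pos"][2],-82)])
E
```

```text
[-0.34399223  2.14843549  1.78292314] [0.46675842 0.19431853 0.0738156 ]
call [0.034, 0.0081, -0.0] -0.0726 -> [0.461 0.167 0.074] -82.0
```

Request:
{"op": "send_rows", "data": {
  "deltas": [
    [[0.007,0.0016,0],-0.015],
    [[0.014,0.0032,0],-0.03],
    [[0.021,0.0048,0],-0.045],
    [[0.028,0.0064,0],-0.06],
    [[0.034,0.008,0],-0.073]
  ]
}}

```text
clock: 6.13
tool_pos: [0.4611, 0.1669, 0.0738]
orientation: [-179.9, 0.1, -82.0]
force: [0.7, 1.2, 3.3]
opening: 0.0497
gripper_force: 30.0
```

```bash
python3 - <<'E'
from h import *
p=ctrl.snapshot("top"); o=ctrl.get_obs();print(o["force"],o["tool_pos"],o["orientation"])
print(cappos(p,.055))
a=np.radians(o["orientation"][2]); C=o["tool_pos"][:2]+.0604*np.array([np.cos(a),np.sin(a)])
d=np.array([.487,.0195])-C; print("foot in wedge",d@[np.cos(a),np.sin(a)],d@[-np.sin(a),np.cos(a)])
im=p["color"].copy()
for u in proj(p,wpts(*C,a)): cv2.circle(im,tuple(u.round().astype(int)),0,(0,255,0),-1)
cv2.imwrite("pics/t2.png",cv2.resize(im[190:310,230:440],None,fx=3.7,fy=3.7,interpolation=cv2.INTER_CUBIC)[:,:,::-1])
E
```

```text
[ 1.15517638 -1.70941148  3.80859681] [0.46078485 0.16613734 0.07378375] [-1.79885784e+02  6.84453846e-02 -8.19095933e+01]
[(np.int32(101), array([338.1, 264.2]), array([0.4866, 0.0212, 0.055 ]))]
foot in wedge 0.0884672921038452 0.005317166843762174
```

View pics/t2.png

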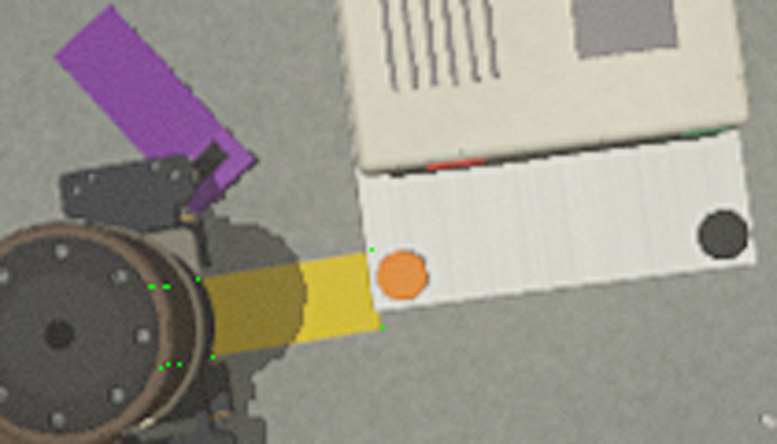

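The picture shows the yellow thin edge just reaching the plate edge at crop (375,290), in line with the orange cap at (402,275). Next I'll slide it in and watch the force.

Request:
{"op": "send_rows", "data": {
  "deltas": [
    [[0.009,0,0],0],
    [[0.018,0,0],0],
    [[0.027,0,0],0],
    [[0.036,0,0],0],
    [[0.04,0,0],0]
  ]
}}

```text
clock: 6.6
tool_pos: [0.4658, 0.1348, 0.0738]
orientation: [-179.9, 0.1, -82.1]
force: [0.2, 3.1, 5.5]
opening: 0.0497
gripper_force: 30.0
```

Request:
{"op": "send_rows", "data": {
  "deltas": [
    [[0.002,0,0],0],
    [[0.004,0,0],0],
    [[0.006,0,0],0],
    [[0.008,0,0],0],
    [[0.01,0,0],0]
  ]
}}

```text
clock: 7.02
tool_pos: [0.4669, 0.1274, 0.0738]
orientation: [-179.9, 0.1, -82.1]
force: [-0.2, 3.1, 7.1]
opening: 0.0497
gripper_force: 30.0
```

Request:
{"op": "send_rows", "data": {
  "deltas": [
    [[0.002,0,0],0],
    [[0.004,0,0],0],
    [[0.006,0,0],0],
    [[0.006,0,0],0],
    [[0.006,0,0],0]
  ]
}}

```text
clock: 7.43
tool_pos: [0.4677, 0.1228, 0.0738]
orientation: [-179.8, 0.1, -82.1]
force: [1.0, 4.0, 6.0]
opening: 0.0498
gripper_force: 30.0
```

Request:
{"op": "send_rows", "data": {
  "deltas": [
    [[0.002,0,0],0],
    [[0.004,0,0],0],
    [[0.006,0,0],0],
    [[0.006,0,0],0],
    [[0.006,0,0],0]
  ]
}}

```text
clock: 7.85
tool_pos: [0.4687, 0.1187, 0.0738]
orientation: [-179.8, 0.1, -82.1]
force: [-0.1, 6.7, 4.3]
opening: 0.0496
gripper_force: 30.0
```

Request:
{"op": "send_rows", "data": {
  "deltas": [
    [[0.001,0,0],0],
    [[0.002,0,0],0],
    [[0.003,0,0],0],
    [[0.003,0,0],0],
    [[0.003,0,0],0]
  ]
}}

```text
clock: 8.27
tool_pos: [0.4692, 0.117, 0.0738]
orientation: [-179.8, 0.2, -82.1]
force: [-1.1, 12.2, 3.7]
opening: 0.0496
gripper_force: 30.0
```

```bash
python3 - <<'E'
from h import *
p=ctrl.snapshot("top"); q=ctrl.snapshot("scene")
F=[]
for i in range(4): F.append(ctrl.get_obs()["force"]); ctrl.snapshot("top")
print(np.array(F).round(1)); o=ctrl.get_obs();print(o["tool_pos"],o["orientation"])
print(cappos(p,.055),cappos(q,.055))
E
```

```text
[[-2.4 11.1  3.3]
 [-1.6 11.1  2.7]
 [-1.7 11.7  3.4]
 [-1.3 11.8  3. ]]
[0.46915863 0.11694118 0.07381938] [-1.79758728e+02  1.78380410e-01 -8.20780486e+01]
[(np.int32(118), array([338.4, 264. ]), array([0.487 , 0.0205, 0.055 ]))] [(np.int32(112), array([294.6, 230.9]), array([0.487 , 0.0181, 0.055 ]))]
```

Resistance rose steeply to about 11.5 N total, roughly 9 N of it on the foot, and the instrument hasn't moved. That is snug, so I'll release and rise.

Request:
{"op": "send_rows", "data": {
  "deltas": [
    [[0,0,0],0],
    [[0,0,0],0],
    [[0,0,0],0],
    [[0,0,0],0],
    [[0,0,0],0]
  ],
  "gripper": 0.7
}}

```text
clock: 8.98
tool_pos: [0.4672, 0.1143, 0.0728]
orientation: [180.0, -0.0, -82.1]
force: [-0.1, 0.0, -0.6]
opening: 0.0611
gripper_force: 0.0
```

Request:
{"op": "send_rows", "data": {
  "deltas": [
    [[0,0,-0.01],0],
    [[0,0,-0.03],0],
    [[0,0,-0.06],0],
    [[0,0,-0.1],0],
    [[0,0,-0.15],0]
  ]
}}

```text
clock: 9.4
tool_pos: [0.4662, 0.1139, 0.1932]
orientation: [179.8, -0.1, -82.1]
force: [0.8, 0.3, -0.1]
opening: 0.0611
gripper_force: 0.0
```

```bash
python3 - <<'E'
from h import *
ps=[ctrl.snapshot("scene"),ctrl.snapshot("top")]
o=ctrl.get_obs();print(o["tool_pos"],o["orientation"],o["force"])
for p in ps: print(cappos(p,.055))
im=ps[0]["color"]; cv2.imwrite("pics/s3.png",cv2.resize(im[150:300,220:420],None,fx=3.8,fy=3.8,interpolation=cv2.INTER_CUBIC)[:,:,::-1])
plan([(.487,.0195,.18,-82.1),(.487,.0195,.14,-82.1)])
E
```

```text
[0.47023406 0.11608724 0.19949621] [-179.44213116    0.19600526  -81.98800873] [-0.52420889  0.52780036 -0.77052603]
[(np.int32(75), array([293.5, 232.2]), array([0.4871, 0.0135, 0.055 ]))]
[(np.int32(73), array([340.4, 264. ]), array([0.4869, 0.0159, 0.055 ]))]
call [0.1225, -0.0039, 0.0244] 0.0012 -> [0.487 0.02  0.18 ] -82.1
call [0.0, 0.0, 0.05] -0.0 -> [0.487 0.02  0.14 ] -82.1
```

View pics/s3.png

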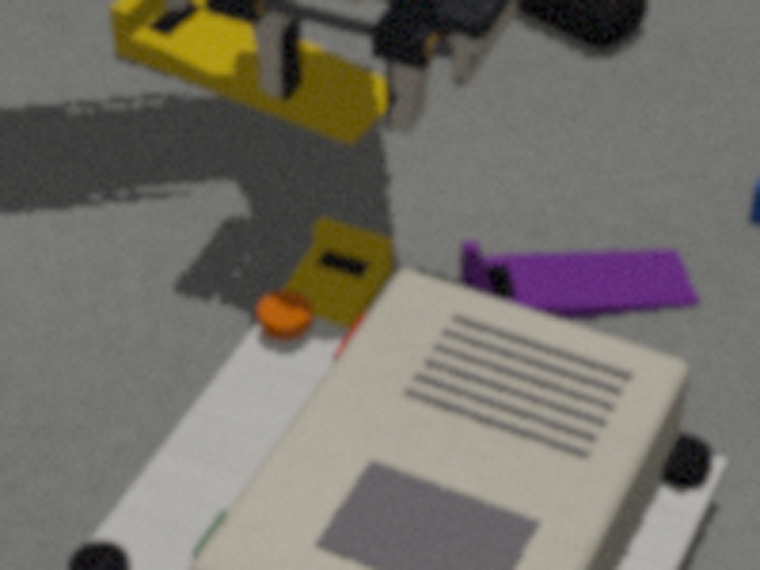

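The yellow wedge's tail shows at crop (345,260), going under the plate corner by the orange cap (285,312), and everything else stands as before. I'll check its fit numerically while moving above the cap with the fingers shut.

Request:
{"op": "send_rows", "data": {
  "deltas": [
    [[0.03,-0.001,0.005],0],
    [[0.06,-0.002,0.01],0],
    [[0.09,-0.003,0.015],0],
    [[0.122,-0.004,0.025],0],
    [[0.122,-0.004,0.025],0]
  ],
  "gripper": 0
}}

```text
clock: 9.92
tool_pos: [0.4833, 0.0155, 0.1722]
orientation: [179.9, -0.0, -82.2]
force: [-0.7, -0.1, 0.0]
opening: 0.0338
gripper_force: 0.0
```

```bash
python3 - <<'E'
from h import *
p=ctrl.snapshot("scene");o=ctrl.get_obs();print(o["tool_pos"],o["orientation"],o["opening"],o["force"])
a=np.radians(-82.1);d=np.array([np.cos(a),np.sin(a)]);C=np.array([.4692,.117])+.0604*d
f=np.array([.487,.0195])-C;print("foot in wedge",f@d,f@[-d[1],d[0]])
im=p["color"].copy();im=im[150:300,220:420].copy();im=cv2.resize(im,None,fx=3.8,fy=3.8)
for u in (proj(p,np.r_[wpts(*C,a),[[.487,.0195,.055]]])-[220,150])*3.8: cv2.circle(im,tuple(u.round().astype(int)),3,(0,255,0),-1)
cv2.imwrite("pics/s4.png",im[:,:,::-1])
plan([(.487,.0195,.14,-82.1)])
E
```

```text
[0.48361855 0.01664932 0.1727405 ] [ 1.79920868e+02 -2.16387964e-02 -8.22300255e+01] 0.029736680500491292 [-1.19950569  1.66075293 -0.78892797]
foot in wedge 0.038621185585196324 0.004230225207020039
call [-0.003, -0.0047, 0.0409] -0.0014 -> [0.487 0.02  0.14 ] -82.1
```

View pics/s4.png

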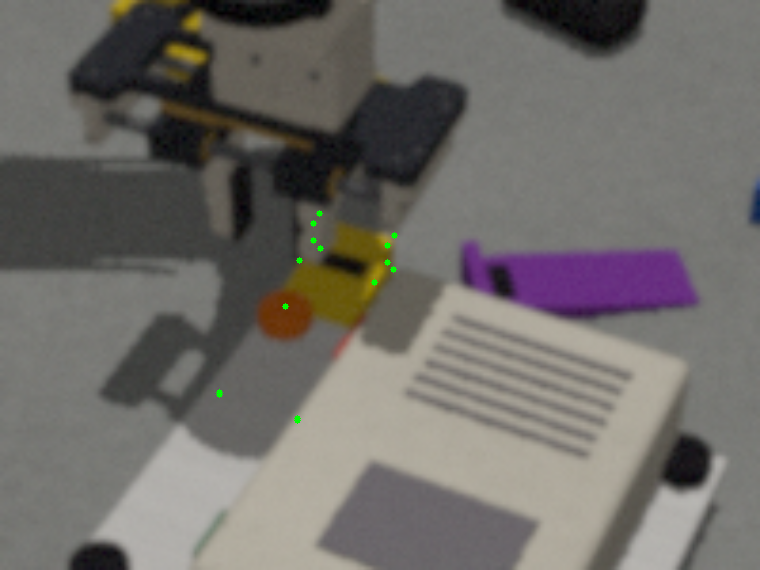

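The projected wedge outline (green) matches the picture. The foot sits at about x = +39 mm, y = +4 mm on the wedge, so the gap is about 5.6 mm and the cap top about 56 mm up. Now I'll press.

Request:
{"op": "send_rows", "data": {
  "deltas": [
    [[-0.003,-0.004,0.015],0],
    [[-0.003,-0.004,0.03],0],
    [[-0.003,-0.004,0.045],0],
    [[-0.003,-0.004,0.052],0],
    [[-0.003,-0.004,0.052],0]
  ]
}}

```text
clock: 10.38
tool_pos: [0.4864, 0.0215, 0.1307]
orientation: [179.9, -0.0, -82.0]
force: [-0.3, 0.1, -0.5]
opening: 0.0014
gripper_force: 0.0
```

Request:
{"op": "send_rows", "data": {
  "deltas": [
    [[0,0,0.002],0],
    [[0,0,0.004],0],
    [[0,0,0.006],0],
    [[0,0,0.008],0],
    [[0,0,0.008],0]
  ]
}}

```text
clock: 10.8
tool_pos: [0.487, 0.0214, 0.125]
orientation: [-180.0, 0.0, -82.1]
force: [-0.1, -0.4, 0.3]
opening: 0.0002
gripper_force: 0.0
```

Request:
{"op": "send_rows", "data": {
  "deltas": [
    [[0,0,0.001],0],
    [[0,0,0.002],0],
    [[0,0,0.003],0],
    [[0,0,0.004],0],
    [[0,0,0.004],0]
  ]
}}

```text
clock: 11.22
tool_pos: [0.4869, 0.0213, 0.1216]
orientation: [180.0, -0.0, -82.1]
force: [-0.4, 0.6, 0.2]
opening: 0.0003
gripper_force: 0.0
```

Request:
{"op": "send_rows", "data": {
  "deltas": [
    [[0,0,0.001],0],
    [[0,0,0.002],0],
    [[0,0,0.003],0],
    [[0,0,0.003],0],
    [[0,0,0.003],0]
  ]
}}

```text
clock: 11.63
tool_pos: [0.4872, 0.0214, 0.1209]
orientation: [-180.0, -0.0, -82.0]
force: [-6.8, 1.0, 20.4]
opening: 0.0005
gripper_force: 9.8
```

Request:
{"op": "send_rows", "data": {
  "deltas": [
    [[0,0,-0.001],0],
    [[0,0,-0.001],0],
    [[0,0,-0.001],0],
    [[0,0,-0.001],0],
    [[0,0,-0.001],0]
  ]
}}

```text
clock: 12.05
tool_pos: [0.4871, 0.0214, 0.121]
orientation: [-180.0, -0.0, -82.0]
force: [-3.6, 0.4, 11.9]
opening: 0.0004
gripper_force: 5.7
```

```bash
python3 - <<'E'
from h import *
for i in range(5):
    p=ctrl.snapshot(("scene","top")[i%2]); o=ctrl.get_obs(); print(o["clock"],o["tool_pos"].round(4),o["force"].round(1))
p=ctrl.snapshot("scene")
im=cv2.resize(p["color"][150:300,220:420],None,fx=3.8,fy=3.8);cv2.imwrite("pics/s5.png",im[:,:,::-1])
E
```

```text
12.1 [0.4871 0.0214 0.1211] [-3.7  1.1 11.7]
12.15 [0.4871 0.0214 0.1211] [-4.5 -0.4 11.7]
12.2 [0.4871 0.0214 0.1211] [-4.3 -0.1 11.8]
12.25 [0.4871 0.0214 0.121 ] [-4.1  0.5 11.5]
12.3 [0.4871 0.0214 0.1211] [-3.8 -0.1 11.5]
```

View pics/s5.png

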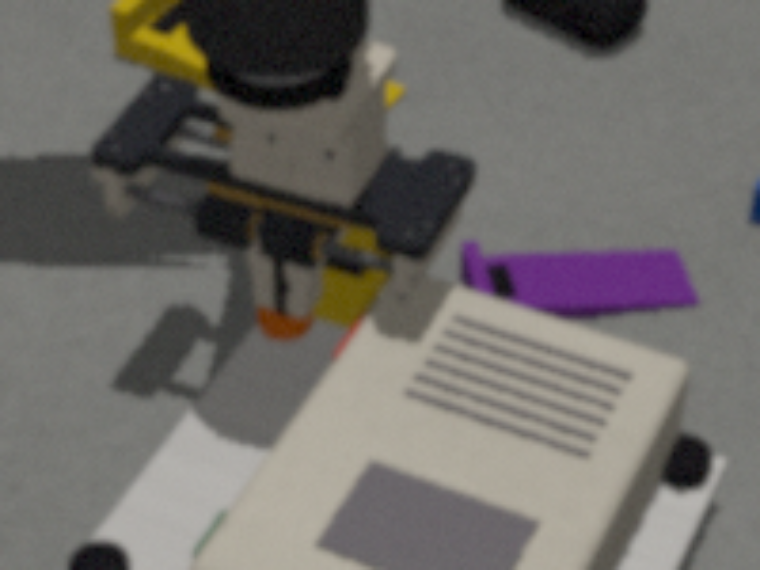

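The fingertips sit on the orange cap (crop 285,320) with a steady 12 N. The corner stays put: the tool height held at 0.121 m between 20 N and 12 N. The wedge is in place and untouched, so I'll hand in.

```bash
python3 -c "
from plant import ctrl; print(ctrl.close_job())"
```

```text
the job is handed in; nothing more can be done
None
```

I slid the small yellow wedge under the short foot until it was snug (about 9 N of push), released it, and handed the job in while pressing the orange cap at a steady 12 N; the corner no longer dips, but no verdict came back.

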